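Finger check of a row of spring plungers

TASK

Check that the five spring plungers of the assembly station move freely: with closed fingertips trace along the curved row, starting at the end where the toggle clamp stands, and gently press each plunger in turn a few millimetres down, one at a time, without driving any to its stop. Finish while holding the last plunger, the one farthest from the clamp, pressed about halfway down with the others up; the program ends in that pose. Do not pull any plunger up, and leave the loose sleeve, screwdriver and bin where they are.

Things in the scene. Friction and masses are not known exactly. Their poses are not given: they have to be found in the camera images.
- station: Fixed aluminium plate 140 x 430 x 20 mm lying on the table; origin at the centre of its underside, x across the plate, y along it, z up. On it a black arc-shaped block, 40 mm wide, top 40 mm above the table, carries a row of five plungers. In this frame the plunger axes are at (x, y) = (-10, -108), (12.5, -54), (20, 0), (12.5, 54), (-10, 108) mm, for plunger0 to plunger4.
- clamp: Fixed toggle clamp of steel: flat foot 70 x 34 mm, an arm lying along its x and a slanting black hand lever, 97 mm tall overall. Origin at the centre of its foot's underside, on the plate about 77 mm from the nearest plunger. It stands at either end of the row (changes from run to run) and marks the end to start from. The clamp is not operated.
- post: Fixed round steel locating post, 40 mm wide foot, 28 mm shank, 58 mm tall, on the plate at the other end of the row from the clamp. Origin at the centre of its underside.
- sleeve: Loose black plastic sleeve standing on the plate between the row and the plate's far edge, 32 mm outside, 20 mm bore, 40 mm tall; origin at the centre of its underside. Bystander.
- driver: Loose screwdriver lying on the table on the robot's side of the plate; bystander.
- bin: Loose blue open bin 120 x 160 x 60 mm on the table beyond the plate, origin at the centre of its underside; bystander.
- plunger0 (a joint): Travel of plunger 0 (numbered along the station's +y): 0 up, grows as it is pressed straight down, 0.014 m is its stop; it can also be pulled up 8 mm. It springs back by itself; about 0.5 N per mm (7 mm down takes 3.5 N).
- plunger0_top (a point): Middle of the top of plunger 0's head: white plastic mushroom head 30 mm wide, slightly domed (5 mm high at the middle, flanks under 35 degrees), 66 mm above the table when up; its underside is 9 mm below this point. Heads stand about 58 mm apart along the row. A fingertip held 3 to 4 mm below the tops and drawn along the row rides over each head and presses it in passing; pressing each from above works too.
- plunger1 (a joint): Travel of plunger 1 (numbered along the station's +y): 0 up, grows as it is pressed straight down, 0.014 m is its stop; it can also be pulled up 8 mm. It springs back by itself; about 0.5 N per mm (7 mm down takes 3.5 N).
- plunger1_top (a point): Middle of the top of plunger 1's head: white plastic mushroom head 30 mm wide, slightly domed (5 mm high at the middle, flanks under 35 degrees), 66 mm above the table when up; its underside is 9 mm below this point. Heads stand about 58 mm apart along the row. A fingertip held 3 to 4 mm below the tops and drawn along the row rides over each head and presses it in passing; pressing each from above works too.
- plunger2 (a joint): Travel of plunger 2 (numbered along the station's +y): 0 up, grows as it is pressed straight down, 0.014 m is its stop; it can also be pulled up 8 mm. It springs back by itself; about 0.5 N per mm (7 mm down takes 3.5 N).
- plunger2_top (a point): Middle of the top of plunger 2's head: white plastic mushroom head 30 mm wide, slightly domed (5 mm high at the middle, flanks under 35 degrees), 66 mm above the table when up; its underside is 9 mm below this point. Heads stand about 58 mm apart along the row. A fingertip held 3 to 4 mm below the tops and drawn along the row rides over each head and presses it in passing; pressing each from above works too.
- plunger3 (a joint): Travel of plunger 3 (numbered along the station's +y): 0 up, grows as it is pressed straight down, 0.014 m is its stop; it can also be pulled up 8 mm. It springs back by itself; about 0.5 N per mm (7 mm down takes 3.5 N).
- plunger3_top (a point): Middle of the top of plunger 3's head: white plastic mushroom head 30 mm wide, slightly domed (5 mm high at the middle, flanks under 35 degrees), 66 mm above the table when up; its underside is 9 mm below this point. Heads stand about 58 mm apart along the row. A fingertip held 3 to 4 mm below the tops and drawn along the row rides over each head and presses it in passing; pressing each from above works too.
- plunger4 (a joint): Travel of plunger 4 (numbered along the station's +y): 0 up, grows as it is pressed straight down, 0.014 m is its stop; it can also be pulled up 8 mm. It springs back by itself; about 0.5 N per mm (7 mm down takes 3.5 N).
- plunger4_top (a point): Middle of the top of plunger 4's head: white plastic mushroom head 30 mm wide, slightly domed (5 mm high at the middle, flanks under 35 degrees), 66 mm above the table when up; its underside is 9 mm below this point. Heads stand about 58 mm apart along the row. A fingertip held 3 to 4 mm below the tops and drawn along the row rides over each head and presses it in passing; pressing each from above works too.

How it is judged:
On the way, in this order (a step that is already met when the one before it is completed fails the run):
1. the first (next to the clamp) plunger is pressed at least 2 mm by the fingers while the other four are up (contact force between the fingers and station above 0.3 N and ((y of clamp in the frame of station below 0 m and (value of joint plunger0 above 0.002 m and value of joint each of plunger1, plunger2, plunger3, plunger4 below 0.002 m)) or (not (y of clamp in the frame of station below 0 m) and (value of joint plunger4 above 0.002 m and value of joint each of plunger0, plunger1, plunger2, plunger3 below 0.002 m)))), for 0.05 s.
2. the second plunger is pressed at least 2 mm by the fingers while the other four are up (contact force between the fingers and station above 0.3 N and ((y of clamp in the frame of station below 0 m and (value of joint plunger1 above 0.002 m and value of joint each of plunger0, plunger2, plunger3, plunger4 below 0.002 m)) or (not (y of clamp in the frame of station below 0 m) and (value of joint plunger3 above 0.002 m and value of joint each of plunger0, plunger1, plunger2, plunger4 below 0.002 m)))), for 0.05 s.
3. the third plunger is pressed at least 2 mm by the fingers while the other four are up (contact force between the fingers and station above 0.3 N and ((y of clamp in the frame of station below 0 m and (value of joint plunger2 above 0.002 m and value of joint each of plunger0, plunger1, plunger3, plunger4 below 0.002 m)) or (not (y of clamp in the frame of station below 0 m) and (value of joint plunger2 above 0.002 m and value of joint each of plunger0, plunger1, plunger3, plunger4 below 0.002 m)))), for 0.05 s.
4. the fourth plunger is pressed at least 2 mm by the fingers while the other four are up (contact force between the fingers and station above 0.3 N and ((y of clamp in the frame of station below 0 m and (value of joint plunger3 above 0.002 m and value of joint each of plunger0, plunger1, plunger2, plunger4 below 0.002 m)) or (not (y of clamp in the frame of station below 0 m) and (value of joint plunger1 above 0.002 m and value of joint each of plunger0, plunger2, plunger3, plunger4 below 0.002 m)))), for 0.05 s.
5. the fifth (last) plunger is pressed at least 2 mm by the fingers while the other four are up (contact force between the fingers and station above 0.3 N and ((y of clamp in the frame of station below 0 m and (value of joint plunger4 above 0.002 m and value of joint each of plunger0, plunger1, plunger2, plunger3 below 0.002 m)) or (not (y of clamp in the frame of station below 0 m) and (value of joint plunger0 above 0.002 m and value of joint each of plunger1, plunger2, plunger3, plunger4 below 0.002 m)))), for 0.05 s.
At the end, for the whole second after the job is handed in: The fingers hold the plunger farthest from the clamp 3 to 12.5 mm down (of 14 mm), the other four are up (less than 2 mm down), and sleeve, screwdriver and bin are within 15 mm of where they started (contact force between the fingers and station above 0.3 N and ((y of clamp in the frame of station below 0 m and (value of joint plunger4 above 0.003 m and value of joint each of plunger0, plunger1, plunger2, plunger3 below 0.002 m)) or (not (y of clamp in the frame of station below 0 m) and (value of joint plunger0 above 0.003 m and value of joint each of plunger1, plunger2, plunger3, plunger4 below 0.002 m))) and ((y of clamp in the frame of station below 0 m and value of joint plunger4 below 0.0125 m) or (not (y of clamp in the frame of station below 0 m) and value of joint plunger0 below 0.0125 m)) and distance of each of sleeve, driver, bin from where it was at the start of the episode below 0.015 m); the arm keeps its last pose, push and grip.
It fails at once if a plunger is driven to its stop (more than 12.5 mm down) (value of joint any of plunger0, plunger1, plunger2, plunger3, plunger4 above 0.0125 m).
It fails at once if a plunger is pulled up by more than 3 mm (value of joint any of plunger0, plunger1, plunger2, plunger3, plunger4 below -0.003 m).
It fails at once if the fingers push the station harder than 20 N (contact force between the fingers and station above 20 N).
It fails at once if the sleeve, screwdriver or bin is moved by more than 15 mm or lifted (not (distance of each of sleeve, driver, bin from where it was at the start of the episode below 0.015 m)).
It also fails if it takes over 42 s, if anything falls off the work surface, if the arm or the gripper's body presses on something with over 40 N, if the wrist force passes 120 N, or if a joint passes its speed limit or range.

ROBOT

A 7-joint arm with a two-finger parallel gripper is mounted at the origin on the work surface. World frame = base frame: x ahead of the robot, y to its left, z up, the work surface at z = 0. Lengths are in m, angles in rad, forces in N, time in s.
With the tool pointing down it reaches from about 0.425 to 0.925 m from the base axis. Payload 6.8 kg.
Tool frame: the origin (TCP) lies at the very end of the fingers, on their centre line; the grasp point (between the pads) lies 19 mm behind it; z points along the fingers, y is the line along which they close (so a half turn about z gives the same grasp; the last joint's range is limited). The gripper opens to 85 mm and grips with 20 to 120 N. Pads are 22 mm wide; open, the fingers measure 114 mm over their backs; the gripper's body (76 mm by 85 mm) begins 54 mm behind the grasp point. The pads swing forward as they close: fully open they stand 13 mm farther back than shut.
Start: joints at [1.064, 0.477, 0.022, 1.555, -0.011, 1.109, -0.083], TCP at [0.262, -0.622, 0.231] pointing down, gripper open.
Joint ranges: [-2.96, 2.96], [-0.34, 2.1], [-1.41, 1.46], [0.24, 2.44], [-1.37, 4.51], [0.17, 1.92], [-2.96, 2.96]. Speed limits (rad/s): [2.39, 2.39, 3.14, 3.14, 3.14, 3.14, 3.14].

INTERFACE

Orientations are given as a rotation vector (axis times angle).
In Python, from bench import monitor, optics, r gives the robot as it stands.
- The arm moves only by the shell command python3 -m crank 'ROWS' [OPENING] [FORCE]. ROWS is JSON, a list of rows, each a list of 2 entries, a list of its own where there are three numbers: the shift along the tool's x, y, z in cm, then the turn, a rotation vector about the tool's x, y, z in rad. A call has 1 to 5 rows; each row shifts and turns the commanded pose from where the row before left it, along the tool's axes as they then stand; what a row does not reach is not made up. A row lasts 1/10 s, in which the tool goes at most 50 mm and 8.59 degrees, less where a joint would pass 70% of its speed; a pose out of reach is approached as far as the arm can. A call is refused whole if a number of a shift passes 5 or a number of a turn 0.15, either way. A call with a gripper value outside its range is refused whole. OPENING is the finger opening in cm, from 0 to 8.54, set as the call begins (- or left out, the last holds). The fingers move at their own pace and stop on an object; FORCE is the grip in N (left out, the last holds). Time passes only in rows, so rows that do not move let the fingers close. It gives the time, the measured TCP pose, the force, the opening and the grip force at its end, in the units of the state.
- monitor.get_obs(): the state, without advancing time (a new reading comes with each control period).
- optics.grab_frame(name): name is "scene" or "top"; returns (picture, depth): 480x640x3 uint8, red, green, blue; 480x640 float32, m along the optical axis (not along the pixel's ray), 0 where there is no reading.
- optics.camera_model(name): a dict with "vertical_fov" (degrees; the focal length in pixels is half the picture's height over the tangent of half this angle, whatever the lens; pixels are square), "cx", "cy" (the principal point, pixels), "R" (3x3) and "t" (3): a world point X has camera coordinates R X + t. Camera axes: x right, y down, z forward; pixel columns grow to the right and rows downward; lengths in m; the calibration is good to about 2 mm. A picture is of the moment at which its call begins. camera_model takes no time and is no camera call.
- r.hand_in(): hands the job in; it is judged then, once.
The state is a dict: "clock": time; "joints": joint angles; "qvel": joint speeds; "tau": joint torques, N m; "tcp_pos": TCP position; "orientation": TCP orientation; "contact_force": force on the tool from outside, world axes, zero at the start; "moment": the same for the moment, N m; "grip_width": finger opening in m; "gripper_force": force on a finger pad.
Only numpy, scipy, OpenCV 4.12 (cv2) and the standard library are available. Lean on these libraries where they do the work, as an engineer would, in place of code of your own. Each camera call takes 0.05 s, during which the arm holds its last target. There are 200 camera calls.

## Working session

There is one attempt and no reset: what is moved stays moved. The work goes in short steps, Python scripts to look and compute and a shell command to move; the robot and the scene stay as the last step left them, time stands still between calls to the robot, and variables do not carry over. Pictures are saved under pics/ and viewed, at most 10 in all, crops included, and the job is handed in when it is done.

```bash
mkdir -p pics
python3 - <<'E'
from bench import monitor, optics, r
import cv2,numpy as np
o=monitor.get_obs();print({k:np.round(v,3).tolist() for k,v in o.items()})
for n in("scene","top"):
    p,d=optics.grab_frame(n);cv2.imwrite(f"pics/{n}0.png",p[:,:,::-1]);np.savez(f"{n}0.npz",p=p,d=d)
    print({k:np.round(v,3).tolist() for k,v in optics.camera_model(n).items()})
E
```

```text
{'clock': 0.0, 'joints': [1.064, 0.478, 0.022, 1.556, -0.012, 1.109, -0.083], 'qvel': [0.0, 0.0, 0.001, -0.0, 0.001, -0.0, -0.0], 'tau': [-0.001, -59.646, 1.607, -28.121, 0.012, 0.009, 0.0], 'tcp_pos': [0.262, -0.622, 0.23], 'orientation': [-3.078, -0.622, 0.001], 'contact_force': [0.806, -0.024, -0.816], 'moment': [-0.061, -0.064, 0.035], 'gripper_force': 0.0, 'grip_width': 0.085}
{'vertical_fov': 47.339, 'cx': 313.148, 'cy': 238.445, 'R': [[0.829, 0.56, 0.015], [0.431, -0.62, -0.655], [-0.358, 0.549, -0.755]], 't': [-0.509, -0.197, 1.162]}
{'vertical_fov': 48.438, 'cx': 317.683, 'cy': 240.566, 'R': [[-0.026, -0.999, -0.032], [-0.992, 0.03, -0.122], [0.123, 0.029, -0.992]], 't': [0.077, 0.624, 0.986]}
```

View pics/scene0.png

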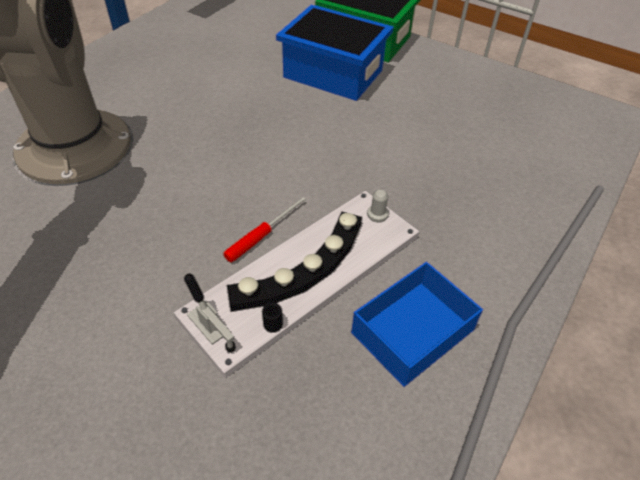

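View pics/top0.png

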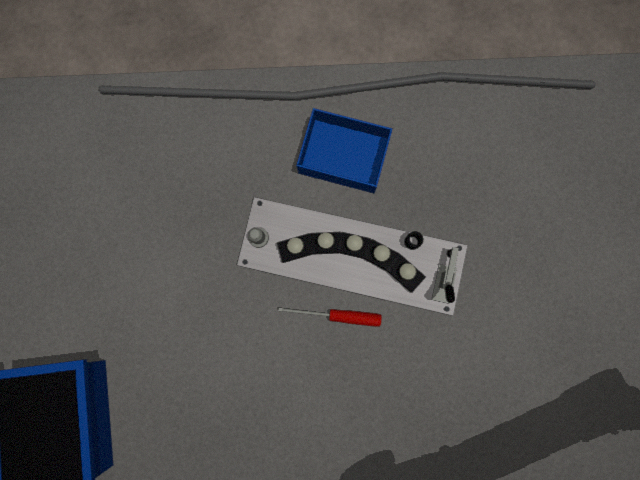

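The views agree. In the top view the clamp is at about (450,270), and the heads run from (408,271) next to it through (382,253), (355,242) and (326,240) to (295,245) by the post. The sleeve is at (413,240) and the driver at (350,317).

```bash
cat > h.py <<'E'
import numpy as np,cv2
from bench import monitor, optics, r
S=np.array([(-10,-108),(12.5,-54),(20,0),(12.5,54),(-10,108)])/1e3
def cam(n):
    c=optics.camera_model(n);f=240/np.tan(np.radians(c['vertical_fov']/2));return c,f,np.array(c['R']),np.array(c['t'])
def ray(n,u,v,z):
    c,f,R,t=cam(n);o=-R.T@t;d=R.T@np.array([(u-c['cx'])/f,(v-c['cy'])/f,1]);return o+d*(z-o[2])/d[2]
def fit(P):  # station pose (2D) -> predicted head positions
    a=S-S.mean(0);b=P-P.mean(0);th=np.arctan2((a[:,0]*b[:,1]-a[:,1]*b[:,0]).sum(),(a*b).sum())
    R=np.array([[np.cos(th),-np.sin(th)],[np.sin(th),np.cos(th)]]);return th,a@R.T+P.mean(0)
E
python3 - <<'E'
from h import *
seeds={'top':[(408,271),(382,253),(355,242),(326,240),(295,245)],'scene':[(248,286),(284,276),(312,261),(334,242),(348,220)]}
np.set_printoptions(precision=4,suppress=True)
for n in seeds:
    z=np.load(n+'0.npz');p,d=z['p'],z['d'];g=p.min(2);P=[]
    for u,v in seeds[n]:
        w=np.zeros_like(g);w[v-14:v+15,u-14:u+15]=1
        # adaptive: bright warm head within dark block
        m=((g>0.62*g[v-2:v+3,u-2:u+3].mean())&(w>0)).astype(np.uint8)
        k,l,s,c=cv2.connectedComponentsWithStats(m,connectivity=4);i=l[v,u];cu,cv_=c[i];x=s[i]
        P.append(ray(n,cu,cv_,.0605)[:2]);print(n,x,c[i],P[-1],'depth',d[v,u],p[v,u])
    P=np.array(P);th,Q=fit(P);print(n,'yaw',th,'\n',Q,'\nres',(P-Q)*1e3)
    c,f,R,t=cam(n)
    for u,v in seeds[n]:
        X=R.T@(np.array([(u-c['cx'])/f,(v-c['cy'])/f,1])*d[v,u]-t);print('pt',X)
E
```

```text
top [400 257  23  22 364] [411.3956 266.9203] [ 0.5683 -0.1145] depth 0.9875599 [151 150 133]
top [373 239  24  22 355] [384.6789 248.1859] [ 0.6048 -0.0664] depth 0.9968851 [151 151 134]
top [341 228  29  23 384] [355.8516 236.5469] [ 0.6284 -0.0133] depth 0.99539614 [151 150 135]
top [312 226  29  22 378] [325.3995 234.3545] [0.6344 0.0438] depth 0.99976116 [153 154 135]
top [281 231  29  22 369] [293.3333 239.7019] [0.626  0.1045] depth 0.9996084 [146 147 129]
top yaw -0.2585974784676533 
 [[ 0.5703 -0.1098]
 [ 0.6058 -0.0633]
 [ 0.6269 -0.013 ]
 [ 0.6335  0.0411]
 [ 0.6255  0.0991]] 
res [[-1.951  -4.7413]
 [-0.9962 -3.1156]
 [ 1.5456 -0.3164]
 [ 0.8936  2.6909]
 [ 0.508   5.4824]]
pt [ 0.5606 -0.1072  0.0653]
pt [ 0.5958 -0.061   0.0617]
pt [ 0.6174 -0.0111  0.0673]
pt [0.623  0.0429 0.0651]
pt [0.6152 0.1012 0.066 ]
scene [234 272  29  21 455] [247.1473 280.1846] [ 0.5568 -0.1013] depth 0.8474684 [224 217 187]
scene [270 262  29  22 454] [282.1872 270.7511] [ 0.591  -0.0548] depth 0.8609817 [223 215 187]
scene [298 247  24  22 415] [308.8024 256.6361] [ 0.6096 -0.0066] depth 0.0 [221 213 186]
scene [320 228  23  22 350] [329.4914 238.5486] [0.6161 0.0455] depth 0.9108993 [222 214 184]
scene [334 206  29  29 493] [348.1501 215.2191] [0.6136 0.1094] depth 0.94249994 [223 215 187]
scene yaw -0.2638083838653264 
 [[ 0.5548 -0.1019]
 [ 0.5906 -0.0556]
 [ 0.6119 -0.0055]
 [ 0.6187  0.0486]
 [ 0.6111  0.1066]] 
res [[ 2.0004  0.6629]
 [ 0.4454  0.8336]
 [-2.3012 -1.171 ]
 [-2.6246 -3.1252]
 [ 2.4799  2.7997]]
pt [ 0.5676 -0.1121  0.0657]
pt [ 0.602  -0.0648  0.0659]
pt [ 0.9224 -0.4755  0.7555]
pt [0.628  0.0406 0.0642]
pt [0.6215 0.0955 0.0654]
```

The masks leak into the plate, so I'll use the heads' warm tint instead.

Run:
```python
from h import *
seeds={'top':[(408,271),(382,253),(355,242),(326,240),(295,245)],'scene':[(248,286),(284,276),(312,261),(334,242),(348,220)]}
np.set_printoptions(precision=4,suppress=True)
for n in seeds:
    z=np.load(n+'0.npz');p=z['p'].astype(int);w=p[:,:,0]-p[:,:,2];P=[]
    m=((w>0.08*p[:,:,0])&(p[:,:,0]>60)).astype(np.uint8)
    k,l,s,c=cv2.connectedComponentsWithStats(m,connectivity=4)
    for u,v in seeds[n]:
        i=l[v,u];P.append(ray(n,*c[i],.0615)[:2]);print(n,s[i],c[i])
    P=np.array(P);th,Q=fit(P);print('yaw',th,'\n',Q,'\nres mm',(P-Q)*1e3)
```

```text
top [400 263  16  17 214] [407.4439 271.0514]
top [374 245  16  16 210] [381.519 252.619]
top [347 235  16  16 211] [354.4028 242.4692]
top [318 232  16  17 207] [325.3913 239.8937]
top [287 238  17  16 207] [294.8454 245.2367]
yaw -0.25553166099688374 
 [[ 0.5609 -0.1069]
 [ 0.5963 -0.0604]
 [ 0.6172 -0.01  ]
 [ 0.6236  0.0441]
 [ 0.6155  0.1021]] 
res mm [[-0.1209  0.2261]
 [ 0.2595  0.2546]
 [-0.0339 -0.1881]
 [ 0.0844 -0.0523]
 [-0.1892 -0.2403]]
scene [     0      0    640    480 272582] [317.7153 244.3561]
scene [     0      0    640    480 272582] [317.7153 244.3561]
scene [     0      0    640    480 272582] [317.7153 244.3561]
scene [     0      0    640    480 272582] [317.7153 244.3561]
scene [     0      0    640    480 272582] [317.7153 244.3561]
yaw 0.0 
 [[ 0.5924 -0.0852]
 [ 0.6149 -0.0312]
 [ 0.6224  0.0228]
 [ 0.6149  0.0768]
 [ 0.5924  0.1308]] 
res mm [[  15.   108. ]
 [  -7.5   54. ]
 [ -15.    -0. ]
 [  -7.5  -54. ]
 [  15.  -108. ]]
```

```bash
cat >> h.py <<'E'
from scipy.spatial.transform import Rotation as Ro
H=np.array([[.5609,-.1069],[.5963,-.0604],[.6172,-.0100],[.6236,.0441],[.6155,.1021]])
def go(x,y,z):
    o=monitor.get_obs();R=Ro.from_rotvec(o['orientation']);d=np.array([x,y,z])-o['tcp_pos']
    tilt=R.inv()*Ro.from_euler('xyz',[np.pi,0,0]); zt=R.inv().apply([0,0,-1]);turn=np.cross([0,0,1],zt)
    print('t',round(o['clock'],2),'tcp',np.round(o['tcp_pos'],4),'shift cm',np.round(R.inv().apply(d)*100,2),'level turn',np.round(turn,3),'f',np.round(o['contact_force'],2),'w',round(o['grip_width'],4))
E
python3 - <<'E'
from h import *
p=np.load('scene0.npz')['p'].astype(int)
m=((p[:,:,0]-p[:,:,2]>.13*p[:,:,0])&(p[:,:,0]>130)).astype(np.uint8)
k,l,s,c=cv2.connectedComponentsWithStats(m,connectivity=4);P=[]
for u,v in [(248,286),(284,276),(312,261),(334,242),(348,220)]:
    i=l[v,u];print(s[i],c[i]);P.append(ray('scene',*c[i],.0615)[:2])
th,Q=fit(np.array(P));print(th,Q,(P-Q)*1e3)
print(Ro.from_rotvec(monitor.get_obs()['orientation']).as_matrix().round(3))
go(*H[0],.09)
E
```

```text
[238 277  20  16 238] [247.36554622 284.52941176]
[274 268  19  16 235] [283.30212766 275.32340426]
[303 254  19  15 215] [311.99069767 261.00465116]
[325 235  18  15 199] [333.32663317 241.93969849]
[339 213  18  14 181] [347.38674033 219.12707182]
-0.2585425380031358 [[ 0.56273306 -0.1085553 ]
 [ 0.59829152 -0.06210268]
 [ 0.61934853 -0.01181498]
 [ 0.62590408  0.0423078 ]
 [ 0.61795817  0.10026565]] [[ 0.08818216  0.35975641]
 [ 0.02362111  0.31985564]
 [ 0.06381163 -0.08123881]
 [-0.02550327 -0.20796984]
 [-0.15011163 -0.39040339]]
[[ 0.922  0.388 -0.001]
 [ 0.388 -0.921  0.001]
 [-0.    -0.002 -1.   ]]
t 0.1 tcp [ 0.2619 -0.6215  0.2304] shift cm [ 47.54 -35.79  14.1 ] level turn [-0.002  0.     0.   ] f [0.49 0.2  0.43] w 0.0855
```

Both views agree within about 2.5 mm, so I'll use the mean. Next is approaching above plunger0 at height, closing the fingers on the way.

```bash
sed -i 's/^H=.*/H=np.array([[.5618,-.1077],[.5973,-.0612],[.6183,-.0109],[.6248,.0432],[.6167,.1012]])/' h.py
python3 -m crank '[[[3.2,-2.4,0],[0,0,0]],[[3.2,-2.4,0],[0,0,0]],[[3.2,-2.4,0],[0,0,0]],[[3.2,-2.4,0],[0,0,0]],[[3.2,-2.4,0],[0,0,0]]]' 0 20
python3 -m crank '[[[3.2,-2.4,0],[0,0,0]],[[3.2,-2.4,0],[0,0,0]],[[3.2,-2.4,0],[0,0,0]],[[3.2,-2.4,0],[0,0,0]],[[3.2,-2.4,0],[0,0,0]]]'
python3 -m crank '[[[3.2,-2.4,0.5],[0,0,0]],[[3.2,-2.4,1],[0,0,0]],[[3.2,-2.4,1.5],[0,0,0]],[[3.0,-2.0,1.5],[0,0,0]],[[0,0,0],[0,0,0]]]'
python3 -c "from h import *;go(*H[0],.085)"
```

```text
clock: 0.6
tcp_pos: [0.3634, -0.4476, 0.231]
orientation: [-3.079, -0.622, 0.001]
contact_force: [0.4, -0.0, 0.7]
grip_width: 0.0122
gripper_force: 0.0
clock: 1.1
tcp_pos: [0.4642, -0.275, 0.2311]
orientation: [-3.079, -0.622, 0.001]
contact_force: [0.4, -0.4, -0.3]
grip_width: 0.0
gripper_force: 0.0
clock: 1.6
tcp_pos: [0.5454, -0.1364, 0.1842]
orientation: [-3.073, -0.635, 0.002]
contact_force: [-0.2, 0.6, 0.5]
grip_width: 0.0002
gripper_force: 0.0
t 1.6 tcp [ 0.5454 -0.1364  0.1842] shift cm [ 2.65 -1.94  9.92] level turn [-0.004  0.     0.   ] f [-0.2   0.61  0.48] w 0.0002
```

```bash
python3 -m crank '[[[1.3,-1,1],[0,0,0]],[[1.3,-0.9,3],[0,0,0]],[[0,0,3],[0,0,0]],[[0,0,2.4],[0,0,0]],[[0,0,0],[0,0,0]]]' >/dev/null
python3 - <<'E'
from h import *
go(*H[0],.07)
a=optics.grab_frame('scene')[0][170:350,150:390,::-1];b=optics.grab_frame('top')[0][190:330,230:470,::-1]
cv2.imwrite('pics/c1.png',np.vstack([cv2.resize(a,(720,540))[160:480],cv2.resize(b,(480,280))[:,:].copy() if 0 else cv2.resize(b,(720,420))[100:380]]))
E
```

```text
t 2.1 tcp [ 0.5578 -0.1155  0.089 ] shift cm [ 0.69 -0.56  1.9 ] level turn [-0.003  0.006  0.   ] f [-0.44  0.25 -0.58] w -0.0001
```

View pics/c1.png

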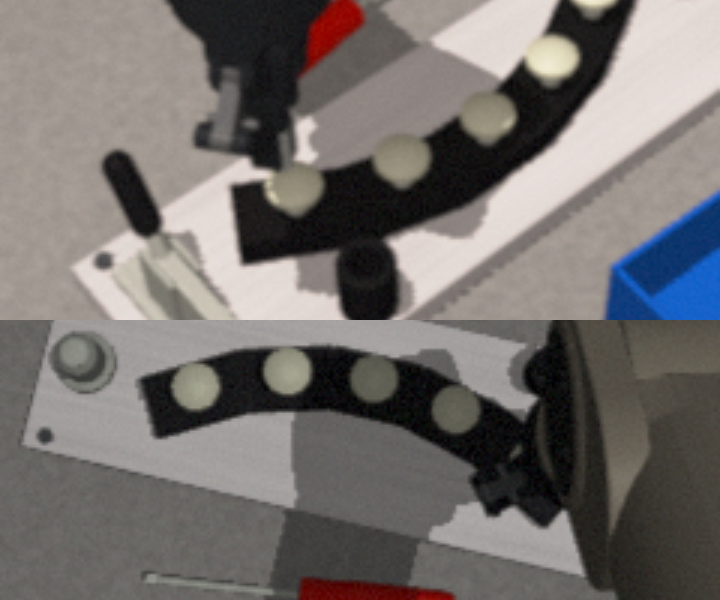

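The fingertips are just above and behind head 0 (crop (270,165), head at (295,185)) and well clear of the clamp lever. This matches the remaining 9 mm offset. I'll centre and press in small steps.

```bash
python3 -m crank '[[[0.7,-0.55,0],[0,0,0]],[[0,0,0.9],[0,0,0]],[[0,0,0.6],[0,0,0]],[[0,0,0.4],[0,0,0]],[[0,0,0],[0,0,0]]]' >/dev/null; python3 -c "from h import *;go(*H[0],.061)"
python3 -m crank '[[[0,0,0.3],[0,0,0]],[[0,0,0.3],[0,0,0]],[[0,0,0.2],[0,0,0]],[[0,0,0],[0,0,0]],[[0,0,0],[0,0,0]]]'; python3 -c "from h import *;go(*H[0],.061)"
```

```text
t 2.7 tcp [ 0.5645 -0.1077  0.0726] shift cm [-0.25 -0.1   1.16] level turn [-0.001  0.001  0.   ] f [-0.28 -0.25  0.35] w 0.0001
clock: 3.2
tcp_pos: [0.5651, -0.1076, 0.0653]
orientation: [3.079, 0.622, -0.0]
contact_force: [-0.2, -0.3, 0.4]
grip_width: 0.0002
gripper_force: 0.2
t 3.2 tcp [ 0.5651 -0.1076  0.0653] shift cm [-0.31 -0.12  0.43] level turn [ 0.  0. -0.] f [-0.2  -0.32  0.4 ] w 0.0002
```

```bash
python3 -m crank '[[[-0.3,-0.1,0.1],[0,0,0]],[[0,0,0.2],[0,0,0]],[[0,0,0.2],[0,0,0]],[[0,0,0],[0,0,0]],[[0,0,0],[0,0,0]]]'
python3 - <<'E'
from h import *
go(*H[0],.059);go(*H[1],.075)
E
```

```text
clock: 3.7
tcp_pos: [0.5619, -0.1078, 0.0603]
orientation: [3.079, 0.622, -0.0]
contact_force: [-0.8, 0.1, 3.6]
grip_width: 0.0
gripper_force: 1.4
t 3.7 tcp [ 0.5619 -0.1078  0.0603] shift cm [-0.01 -0.01  0.13] level turn [-0.  0.  0.] f [-0.76  0.09  3.62] w 0.0
t 3.7 tcp [ 0.5619 -0.1078  0.0603] shift cm [ 5.07 -2.92 -1.47] level turn [-0.  0.  0.] f [-0.76  0.09  3.62] w 0.0
```

Plunger0 reads 3.6 N at z=60.3 mm, about 6 mm down. On to plunger1.

```bash
python3 -m crank '[[[0,0,-1.7],[0,0,0]],[[1.7,-1,0],[0,0,0]],[[1.7,-1,0],[0,0,0]],[[1.6,-0.9,0],[0,0,0]],[[0,0,0],[0,0,0]]]' >/dev/null; python3 -m crank '[[[0,0,0.6],[0,0,0]],[[0,0,0],[0,0,0]]]'; python3 -c "from h import *;go(*H[1],.0605)"
```

```text
clock: 4.4
tcp_pos: [0.5955, -0.0622, 0.0699]
orientation: [3.079, 0.622, -0.004]
contact_force: [0.7, 0.7, 0.4]
grip_width: 0.0001
gripper_force: 0.0
t 4.4 tcp [ 0.5955 -0.0622  0.0699] shift cm [ 0.21 -0.02  0.93] level turn [-0.001  0.003  0.   ] f [0.73 0.7  0.41] w 0.0001
```

```bash
python3 -m crank '[[[0.1,0,0.3],[0,0,0]],[[0,0,0.3],[0,0,0]],[[0,0,0.3],[0,0,0]],[[0,0,0],[0,0,0]],[[0,0,0],[0,0,0]]]'
python3 - <<'E'
from h import *
go(*H[1],.0605);go(*H[2],.077)
E
```

```text
clock: 4.9
tcp_pos: [0.5976, -0.0617, 0.0624]
orientation: [3.079, 0.622, -0.0]
contact_force: [-1.4, -0.4, 2.0]
grip_width: -0.0
gripper_force: 0.9
t 4.9 tcp [ 0.5976 -0.0617  0.0624] shift cm [-0.01 -0.06  0.19] level turn [ 0.  0. -0.] f [-1.39 -0.43  1.98] w -0.0
t 4.9 tcp [ 0.5976 -0.0617  0.0624] shift cm [ 3.88 -3.88 -1.46] level turn [ 0.  0. -0.] f [-1.39 -0.43  1.98] w -0.0
```

Slightly deeper for margin, then on to plunger2.

```bash
python3 -m crank '[[[0,0,0.2],[0,0,0]],[[0,0,0],[0,0,0]],[[0,0,0],[0,0,0]]]'; python3 -m crank '[[[0,0,-1.7],[0,0,0]],[[1.3,-1.3,0],[0,0,0]],[[1.3,-1.3,0],[0,0,0]],[[1.3,-1.25,0],[0,0,0]],[[0,0,0],[0,0,0]]]' >/dev/null;python3 -m crank '[[[0,0,0.6],[0,0,0]],[[0,0,0],[0,0,0]]]'; python3 -c "from h import *;go(*H[2],.0605)"
```

```text
clock: 5.2
tcp_pos: [0.5979, -0.0614, 0.0605]
orientation: [3.079, 0.622, 0.0]
contact_force: [-0.1, -1.8, 2.4]
grip_width: 0.0001
gripper_force: 1.4
clock: 5.9
tcp_pos: [0.6175, -0.0115, 0.0699]
orientation: [3.079, 0.621, -0.004]
contact_force: [0.7, -0.7, -0.6]
grip_width: 0.0004
gripper_force: 0.0
t 5.9 tcp [ 0.6175 -0.0115  0.0699] shift cm [ 0.1  -0.02  0.94] level turn [-0.     0.003  0.   ] f [ 0.75 -0.7  -0.58] w 0.0004
```

```bash
python3 -m crank '[[[0,0,0.4],[0,0,0]],[[0,0,0.4],[0,0,0]],[[0,0,0.3],[0,0,0]],[[0,0,0],[0,0,0]],[[0,0,0],[0,0,0]]]'
python3 - <<'E'
from h import *
go(*H[3],.077)
E
```

```text
clock: 6.4
tcp_pos: [0.6187, -0.0112, 0.0605]
orientation: [3.079, 0.621, -0.0]
contact_force: [-0.6, -0.9, 2.5]
grip_width: 0.0002
gripper_force: 1.4
t 6.4 tcp [ 0.6187 -0.0112  0.0605] shift cm [ 2.67 -4.78 -1.66] level turn [ 0.  0. -0.] f [-0.65 -0.92  2.51] w 0.0002
```

```bash
python3 -m crank '[[[0,0,-1.7],[0,0,0]],[[0.9,-1.6,0],[0,0,0]],[[0.9,-1.6,0],[0,0,0]],[[0.85,-1.55,0],[0,0,0]],[[0,0,0],[0,0,0]]]' >/dev/null;python3 -m crank '[[[0,0,0.6],[0,0,0]],[[0,0,0],[0,0,0]]]'; python3 -c "from h import *;go(*H[3],.0605)"
python3 -m crank '[[[0,0,0.4],[0,0,0]],[[0,0,0.4],[0,0,0]],[[0,0,0.3],[0,0,0]],[[0,0,0],[0,0,0]],[[0,0,0],[0,0,0]]]'
python3 - <<'E'
from h import *
go(*H[4],.077)
E
```

```text
clock: 7.1
tcp_pos: [0.6238, 0.0425, 0.0699]
orientation: [3.079, 0.621, -0.004]
contact_force: [0.2, -0.2, -0.6]
grip_width: 0.0001
gripper_force: 0.0
t 7.1 tcp [0.6238 0.0425 0.0699] shift cm [ 0.13 -0.03  0.94] level turn [ 0.     0.002 -0.   ] f [ 0.24 -0.16 -0.62] w 0.0001
clock: 7.6
tcp_pos: [0.6248, 0.0428, 0.0605]
orientation: [3.079, 0.621, 0.0]
contact_force: [0.1, -1.5, 2.9]
grip_width: 0.0001
gripper_force: 1.4
t 7.6 tcp [0.6248 0.0428 0.0605] shift cm [ 1.51 -5.69 -1.65] level turn [ 0. -0.  0.] f [ 0.1  -1.45  2.85] w 0.0001
```

Now the last plunger, pressed to about 7 mm.

```bash
python3 -m crank '[[[0,0,-1.7],[0,0,0]],[[0.5,-1.9,0],[0,0,0]],[[0.5,-1.9,0],[0,0,0]],[[0.5,-1.85,0],[0,0,0]],[[0,0,0],[0,0,0]]]' >/dev/null;python3 -m crank '[[[0,0,0.6],[0,0,0]],[[0,0,0],[0,0,0]]]'; python3 -c "from h import *;go(*H[4],.0605)"
python3 -m crank '[[[0,0,0.4],[0,0,0]],[[0,0,0.4],[0,0,0]],[[0,0,0.4],[0,0,0]],[[0,0,0],[0,0,0]],[[0,0,0],[0,0,0]]]'
python3 - <<'E'
from h import *
go(*H[4],.0595)
a=optics.grab_frame('scene')[0][170:350,150:390,::-1];b=optics.grab_frame('top')[0][190:330,230:470,::-1]
cv2.imwrite('pics/c2.png',np.vstack([cv2.resize(a,(720,540))[50:370],cv2.resize(b,(720,420))[50:330]]))
E
```

```text
clock: 8.3
tcp_pos: [0.6161, 0.0997, 0.0702]
orientation: [3.079, 0.62, -0.003]
contact_force: [0.1, -1.1, 0.2]
grip_width: 0.0001
gripper_force: 0.0
t 8.3 tcp [0.6161 0.0997 0.0702] shift cm [ 0.12 -0.11  0.97] level turn [ 0.001  0.002 -0.   ] f [ 0.1  -1.14  0.22] w 0.0001
clock: 8.8
tcp_pos: [0.6168, 0.1007, 0.0594]
orientation: [3.079, 0.621, 0.0]
contact_force: [0.5, -1.9, 2.8]
grip_width: -0.0002
gripper_force: 1.6
t 8.8 tcp [0.6168 0.1007 0.0594] shift cm [ 0.01 -0.05 -0.01] level turn [ 0.001  0.    -0.   ] f [ 0.52 -1.95  2.84] w -0.0002
```

View pics/c2.png

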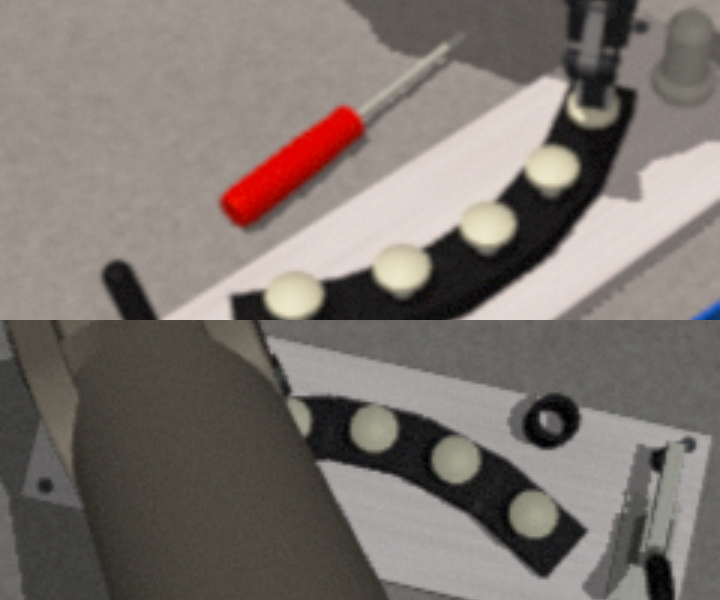

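The fingers sit centred on the last head (crop (593,100)), pressed about 6.5 mm. The other four heads are up, and the sleeve and driver haven't moved. Handing in.

```bash
python3 -c "from bench import r;print(r.hand_in())"
```

```text
the job is handed in; nothing more can be done
None
```

I pressed all five plungers one at a time from the clamp end, each about 5–6 mm down, and handed the job in at about 9 s with the last one held roughly 6.5 mm down; the hand-in returned no verdict.

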